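Swap the worn gear on a sprung splined spindle

ROBOT

A 7-joint arm with a two-finger parallel gripper is mounted at the origin on the work surface. World frame = base frame: x ahead of the robot, y to its left, z up, the work surface at z = 0. Lengths are in m, angles in rad, forces in N, time in s.
With the tool pointing down it reaches from about 0.425 to 0.925 m from the base axis. Payload 6.8 kg.
Tool frame: the origin (TCP) lies midway between the tips of the shut fingers; the grasp point (between the pads) lies 19 mm behind it; z points along the fingers, y is the direction in which the jaws open and shut (so a half turn about z gives the same grasp; the last joint's range is limited). The gripper opens to 85 mm and grips with 20 to 120 N. Pads are 22 mm wide; open, the fingers measure 114 mm over their backs; the gripper's body (76 mm by 85 mm) begins 54 mm behind the grasp point. The pads swing forward as they close: fully open they stand 13 mm farther back than shut.
Start: joints at [1.185, 0.477, 0.022, 1.555, -0.011, 1.109, -0.083], TCP at [0.185, -0.649, 0.231] pointing down, gripper open.
Joint ranges: [-2.96, 2.96], [-0.34, 2.1], [-1.41, 1.46], [0.24, 2.44], [-1.37, 4.51], [0.17, 1.92], [-2.96, 2.96]. Speed limits (rad/s): [2.39, 2.39, 3.14, 3.14, 3.14, 3.14, 3.14].

INTERFACE

Orientations are given as a unit quaternion [w, x, y, z].
In Python, from station import bot, vision gives the robot as it stands.
- The arm moves only by the tool move_arm, never from a script. Its argument "increments" is text: rows parted by semicolons, each of 7 numbers parted by spaces: the opening, from 0 (shut) to 1 (fully open), then the shift along the world's x, y, z in mm, then the turn, a rotation vector about the world's x, y, z in rad. In form: grip x y z rx ry rz; .... A call has exactly 8 rows; each row shifts and turns the commanded pose from where the row before left it; what a row does not reach is not made up. A row lasts 1/8 s, in which the tool goes at most 62.5 mm and 10.7 degrees, less where a joint would pass 70% of its speed; a pose out of reach is approached as far as the arm can. A call with a gripper value outside its range is refused whole. The fingers move at their own pace and stop on an object; "newtons" is the grip in N (left out, the last holds). Time passes only in rows, so rows that do not move let the fingers close, or fill a call up. It gives the time, the measured TCP pose, the force and the opening at its end, in the units of the state.
- bot.get_obs(): the state, without advancing time (a new reading comes with each control period).
- vision.read_camera(name): name is "scene" or "top"; returns (picture, depth): 384x512x3 uint8, red, green, blue; 384x512 float32, m along the optical axis (not along the pixel's ray), 0 where there is no reading.
- vision.calibration(name): a dict with "fx", "fy", "cx", "cy" (pixels), "k1" (the pictures are not rectified: a ray, as slopes to the right and down, at radius r is drawn at 1 + k1 r^2 times it, then the intrinsics apply), "R" (3x3) and "t" (3): a world point X has camera coordinates R X + t. Camera axes: x right, y down, z forward; pixel columns grow to the right and rows downward; lengths in m; the calibration is good to about 2 mm. A picture is of the moment at which its call begins. calibration takes no time and is no camera call.
- bot.hand_in(): hands the job in, once; it reports no verdict.
The state is a dict: "t": time; "q": joint angles; "joint_vel": joint speeds; "joint_torque": joint torques, N m; "eef_pos": TCP position; "tool_rot": TCP orientation; "contact_force": force on the tool from outside, world axes, zero at the start; "torque": the same for the moment, N m; "gripper_width": opening from 0.0 (shut) to 1.0 (fully open).
Only numpy, scipy, OpenCV 4.12 (cv2) and the standard library are available. Lean on these libraries where they do the work, as an engineer would, in place of code of your own. Each camera call takes 0.05 s, during which the arm holds its last target.

TASK

Swap the gear on the display model's gear stand: lift the worn gear with the broken teeth off the splined spindle and stand it upright in the empty cell of the divided crate, let go of it there, then take the complete gear out of the crate, turn it until its cross-shaped bore meshes with the spindle's splines and push it fully home against the spring collar. Finish while still holding the gear pressed fully home: do not let go, because the spring would lift it again. Leave everything else where it is.

Things in the scene. Friction and masses are not known exactly. Their poses are not given: they have to be found in the camera images.
- worn_gear: Worn gear: wooden, 12 teeth, 3 broken off; 36 mm radius to the tooth tips, 18 mm thick, below a square metal hub 36 mm wide, top 72 mm above the underside. A cross bore (two slots 30.4 x 11.4 mm along body x and y, square to the hub flats) runs through it. Origin: centre of the underside, z up. About 0.25 kg. Starts on the spindle.
- spare_gear: Spare gear: as the worn one, all 12 teeth whole; 36 mm radius to the tooth tips, 18 mm thick, below a square metal hub 36 mm wide, top 72 mm above the underside. A cross bore (two slots 30.4 x 11.4 mm along body x and y, square to the hub flats) runs through it. Origin: centre of the underside, z up. About 0.25 kg. Grip it across two hub flats. Starts on the floor of a crate cell, any yaw.
- stand: Gear stand, fixed: grey box 130 x 110 x 42 mm with an upright steel spindle in its middle and a short crank on its +x side. Origin: centre of the underside (on the bench), z up along the spindle. The spindle's cross of splines lies along the stand's x and y, so a gear meshes at every quarter turn. The worn gear starts with its underside 78 mm above this origin.
- shoulder (a point): Centre of the top of the spindle's 33 mm wide shoulder, 66 mm above the bench: the underside of a gear fully home is here. Above it rise two crossed splines, each 28 mm long and 9 mm wide (1.2 mm play all round in a gear), up to 96 mm above the bench, then narrowed to 25 x 6.5 mm up to 101 mm.
- spindle_tip (a point): Tip of the spindle, 116 mm above the bench. From 101 mm up it is a round pilot 12.4 mm in diameter ending in a cone: it enters a gear's bore at any angle and centres it; the splines below enter only when aligned.
- collar (a joint): Spring collar around the spindle, a steel ring 54 mm in diameter. Value: how far it is pressed down, m; 0 = raised (its top 78 mm above the bench), 0.012 = a gear on it is fully home on the shoulder. The spring pushes up with about 8 N when raised and 15 N when home: a gear's weight alone does not press it.
- crate: Divided plywood crate, fixed: 178 x 178 x 36 mm, walls and floor 6 mm thick, one divider each way 32 mm high (including the floor), making 2 x 2 cells of 80 x 80 mm inside. Origin: centre of the underside, x and y along the walls; it may lie at any yaw. One cell holds the spare gear, one a jar, one a tin, one is empty.
- cell0 (a point): Centre of the floor of cell 0 of the crate, 6 mm above the bench.
- cell1 (a point): Centre of the floor of cell 1 of the crate, 6 mm above the bench.
- cell2 (a point): Centre of the floor of cell 2 of the crate, 6 mm above the bench.
- cell3 (a point): Centre of the floor of cell 3 of the crate, 6 mm above the bench.
- jar: Small glass jar with a steel lid, 54 mm in diameter, 56 mm high, standing in a crate cell; origin at the centre of its underside. Leave it.
- tin: Plain metal tin, 52 mm in diameter, 46 mm high, standing in a crate cell; origin at the centre of its underside. Leave it.
- sanding_block: Cork sanding block 45 x 65 x 28 mm, the nearest thing to the robot; origin at the centre of its underside. Leave it.
- oil_bottle: Brown glass bottle, 52 mm in diameter, 130 mm high, origin at the centre of its underside. Leave it.
- mug: White mug, 76 mm in diameter, 85 mm high, handle at its +y side, origin at the centre of its underside. Leave it.
- brush: Flat brush lying on the bench, 200 mm long, origin under its middle, x along it. Leave it.
- mallet: Hammer lying on the bench, 260 mm long, origin under its middle, head at its +x end. Leave it.
There are look-alikes about, which are no part of the job. What is shaped like the worn_gear but turquoise is not meant.

How it is judged:
On the way, in this order (a step that is already met when the one before it is completed fails the run):
1. the worn gear is lifted clear of the spindle (z of worn_gear in the frame of stand above 0.117 m), for 0.1 s.
2. the worn gear stands upright on the floor of a crate cell, released ((horizontal distance between worn_gear and cell0 below 0.016 m or horizontal distance between worn_gear and cell1 below 0.016 m or horizontal distance between worn_gear and cell2 below 0.016 m or horizontal distance between worn_gear and cell3 below 0.016 m) and z of worn_gear in the frame of crate below 0.012 m and angle between worn_gear's own z axis and vertical below 0.12 rad and contact force between the fingers and worn_gear below 0.3 N and linear speed of worn_gear below 0.03 m/s), for 0.2 s.
3. the spare gear is over the spindle, held, not yet meshed (horizontal distance between spare_gear and shoulder below 0.012 m and z of spare_gear in the frame of stand above 0.101 m and contact force between the fingers and spare_gear above 1 N), for 0.02 s.
4. the spare gear is meshed with the splines (horizontal distance between spare_gear and shoulder below 0.004 m and angle between spare_gear's own z axis and vertical below 0.08 rad and z of spare_gear in the frame of stand below 0.085 m), for 0.05 s.
At the end, for the whole second after the job is handed in: The spare gear is on the spindle, upright, within 4 mm of its axis and pressed to within 3 mm of the shoulder, the collar pressed at least 9 mm, the gripper's fingers still on the gear; the worn gear stands upright and released on the floor of a crate cell (all of step 2 and horizontal distance between spare_gear and shoulder below 0.004 m and angle between spare_gear's own z axis and vertical below 0.08 rad and z of spare_gear in the frame of stand below 0.069 m and value of joint collar above 0.009 m and contact force between the fingers and spare_gear above 2 N); the arm keeps its last pose, push and grip.
It fails at once if the jar or the tin in the crate is moved more than 4 cm (distance of any of jar, tin from where it was at the start of the episode above 0.04 m).
It fails at once if another thing on the bench is moved more than 4 cm (distance of any of sanding_block, oil_bottle, mug, brush, mallet from where it was at the start of the episode above 0.04 m).
It also fails if it takes over 67 s, if anything falls off the work surface, if the arm or the gripper's body presses on something with over 40 N, if the wrist force passes 120 N, or if a joint passes its speed limit or range.

## Working session

There is one attempt and no reset: what is moved stays moved. The work goes in short steps, Python scripts to look and compute and a tool call to move; the robot and the scene stay as the last step left them, time stands still between calls to the robot, and variables do not carry over. Pictures are saved under pics/ and viewed, and the job is handed in when it is done.

Besides the shell and the picture viewer there is one more tool, called after "Emit:" by a JSON object that holds its "fn" and its "kwargs". move_arm: Moves the arm, as the interface text tells. Its arguments: {"type":"object","properties":{"increments":{"type":"string"},"newtons":{"type":"number"}},"required":["increments"]}

```bash
mkdir -p pics; ls; cat > h.py <<'E'
from station import bot, vision
import numpy as np, cv2
def grab(tag):
    out={}
    for n in ("scene","top"):
        im,d=vision.read_camera(n); out[n]=(im,d)
        cv2.imwrite(f"pics/{tag}_{n}.png",cv2.cvtColor(im,cv2.COLOR_RGB2BGR))
        np.savez(f"pics/{tag}_{n}.npz",im=im,d=d)
    return out
def ray(n,u,v):
    c=vision.calibration(n)
    K=np.array([[c["fx"],0,c["cx"]],[0,c["fy"],c["cy"]],[0,0,1]])
    uv=np.array(np.atleast_2d(np.c_[u,v]),float).reshape(-1,1,2)
    p=cv2.undistortPoints(uv,K,np.array([c["k1"],0,0,0,0.])).reshape(-1,2)
    R=np.array(c["R"]);t=np.array(c["t"])
    dirs=np.c_[p,np.ones(len(p))]@R
    return -R.T@t,dirs
def onplane(n,u,v,z):
    o,d=ray(n,u,v); s=(z-o[2])/d[:,2]
    return o+s[:,None]*d
def bydepth(n,u,v,dep):
    o,d=ray(n,u,v); return o+np.asarray(dep).reshape(-1,1)*d
def proj(n,X):
    c=vision.calibration(n);R=np.array(c["R"]);t=np.array(c["t"])
    K=np.array([[c["fx"],0,c["cx"]],[0,c["fy"],c["cy"]],[0,0,1]])
    return cv2.projectPoints(np.atleast_2d(X).astype(float),cv2.Rodrigues(R)[0],t,K,np.array([c["k1"],0,0,0,0.]))[0].reshape(-1,2)
E
python3 - <<'E'
from h import *
print(bot.get_obs())
for n in("scene","top"):print(n,vision.calibration(n))
grab("a")
E
```

```text
pics
{'t': 0.0, 'q': array([ 1.1849181 ,  0.47780346,  0.0223095 ,  1.5564687 , -0.01151068,
        1.10927223, -0.08308503]), 'joint_vel': array([-2.04974913e-04,  6.20241118e-05,  7.10625923e-04, -9.80044283e-04,
       -1.39785150e-03, -7.98350296e-04,  6.53876969e-04]), 'joint_torque': array([-3.72219856e-04, -5.96460485e+01,  1.60767652e+00, -2.81200558e+01,
        1.24144141e-02,  9.44941188e-03, -1.62295657e-05]), 'eef_pos': array([ 0.18494178, -0.64855172,  0.23031558]), 'tool_rot': array([-8.93841924e-04,  9.90365940e-01,  1.38471918e-01, -1.81737075e-04]), 'contact_force': array([0.16433969, 0.39230178, 0.61137857]), 'torque': array([-0.07514773, -0.01675384,  0.05047902]), 'gripper_width': 1.000141050986697}
scene {'fx': 492.7272381011046, 'fy': 492.7272381011046, 'cx': 254.9852994342419, 'cy': 187.20807172633064, 'k1': -0.014276503261746105, 'R': array([[ 8.14052243e-03,  9.99948441e-01, -6.07023854e-03],
       [ 7.91564018e-01, -1.01531954e-02, -6.11001897e-01],
       [-6.11032026e-01,  1.68892236e-04, -7.91605858e-01]]), 't': array([-0.04531016, -0.3798893 ,  1.77446705])}
top {'fx': 454.45305971696445, 'fy': 454.45305971696445, 'cx': 255.8779628351442, 'cy': 190.47417173695555, 'k1': -0.01869337378250444, 'R': array([[-1.57232139e-03, -9.99986064e-01,  5.03986503e-03],
       [-9.86067399e-01,  7.12069676e-04, -1.66344754e-01],
       [ 1.66338847e-01, -5.23119402e-03, -9.86054777e-01]]), 't': array([0.02452   , 0.5956036 , 1.46176417])}
```

View pics/a_scene.png

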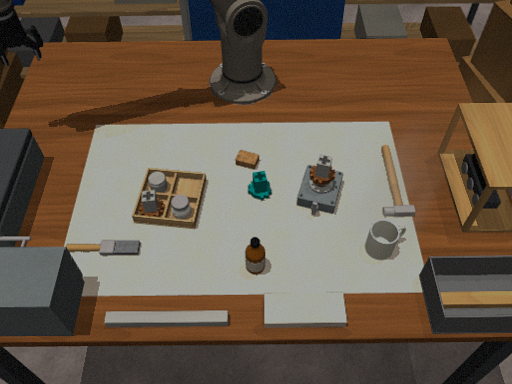

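View pics/a_top.png

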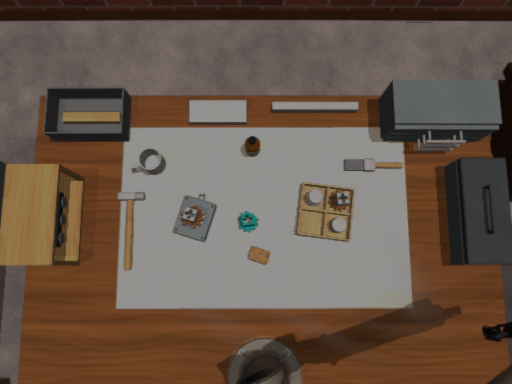

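```bash
python3 - <<'E'
import cv2
a=cv2.imread("pics/a_scene.png");t=cv2.imread("pics/a_top.png")
def z(im,x0,y0,x1,y1,n,s):cv2.imwrite(n,cv2.resize(im[y0:y1,x0:x1],None,fx=s,fy=s,interpolation=cv2.INTER_CUBIC))
z(a,120,140,220,240,"pics/z1.png",6);z(a,280,140,360,225,"pics/z2.png",7)
z(t,285,175,365,250,"pics/z3.png",7);z(t,160,180,230,250,"pics/z4.png",8)
E
```

```text
(no output)
```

View pics/z1.png

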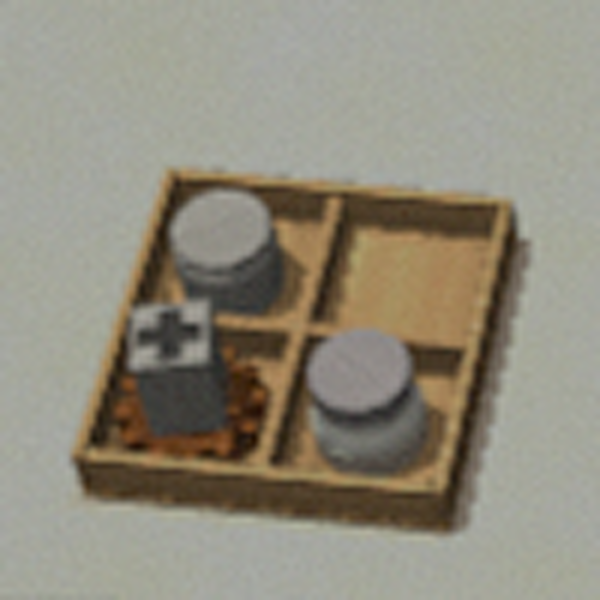

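View pics/z2.png

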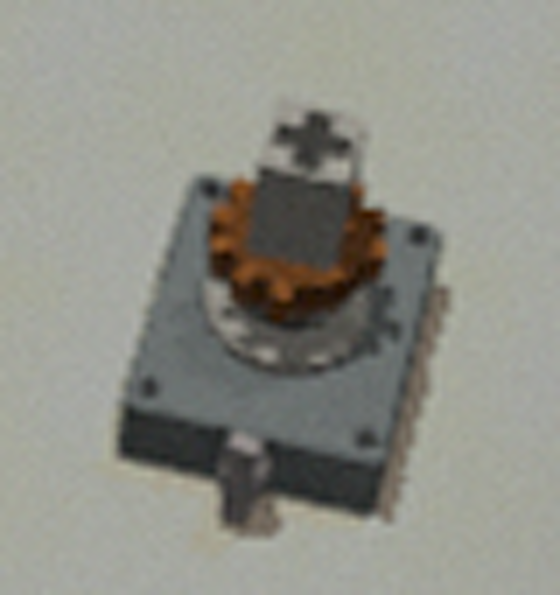

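View pics/z3.png

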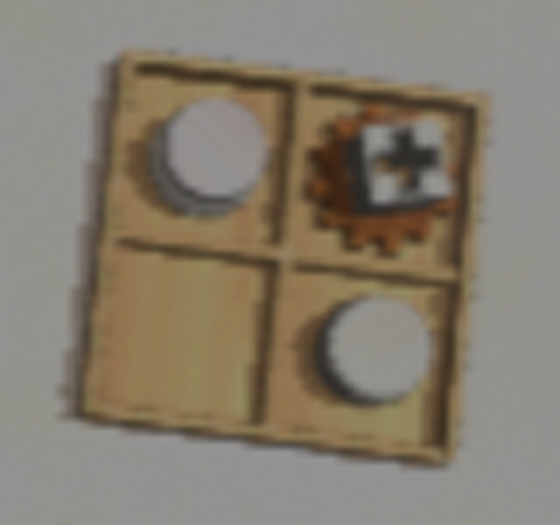

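View pics/z4.png

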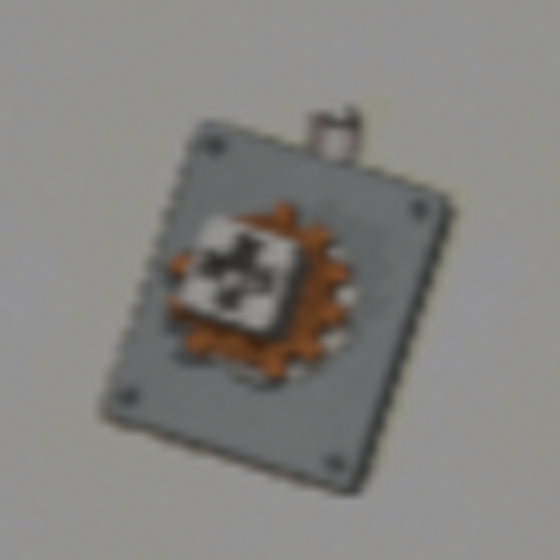

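```bash
cat > m.py <<'E'
from h import *
def load(tag,n):
    f=np.load(f"pics/{tag}_{n}.npz"); return f["im"],f["d"]
def cloud(tag,n):
    im,d=load(tag,n); v,u=np.mgrid[0:384,0:512]
    return bydepth(n,u.ravel(),v.ravel(),d.ravel()).reshape(384,512,3),im,d
def rect(P):
    r=cv2.minAreaRect(P.astype(np.float32)*1000); return np.round(r[0],1),np.round(r[1],1),round(r[2],1)
E
python3 - <<'E'
from m import *
for n in("top","scene"):
    P,im,d=cloud("a",n)
    for name,(x,y),rad,(z0,z1) in (("worn",None,None,(.143,.157)) if 0 else ("worn",onplane("top",190,214,.15)[0,:2],.04,(.142,.158)),("spare",onplane("top",343,199,.078)[0,:2],.04,(.07,.086)),("stand",onplane("top",194,218,.042)[0,:2],.11,(.036,.048)),("crate",onplane("top",325,212,.036)[0,:2],.14,(.028,.044)),("mat",(.6,0.1),.05,(-.1,.1))):
        m=(np.hypot(P[...,0]-x,P[...,1]-y)<rad)&(P[...,2]>z0)&(P[...,2]<z1)
        Q=P[m]
        print(n,name,m.sum(),np.round(Q.mean(0)*1000,1),Q[:,2].std(),rect(Q[:,:2]))
E
```

```text
top worn 91 [505.8 229.9 149.2] 0.00336183740451512 (array([506.2, 230.3]), array([38.1, 36. ]), 72.3)
top spare 84 [ 567.3 -256.9   78.3] 0.0032055603797554095 (array([ 566.8, -257.4]), array([36. , 37.4]), 7.4)
top stand 847 [503.7 227.8  41.8] 0.002883217205868583 (array([515.4, 227.3]), array([110.4, 148.7]), 72.6)
top crate 691 [ 531.4 -208.7   35. ] 0.0036178706535361558 (array([ 529.5, -207.9]), array([179.2, 179.1]), 82.7)
top mat 657 [599.8 100.    1. ] 0.00352564662938998 (array([599.5,  99.5]), array([97.5, 98.1]), 12.9)
scene worn 127 [507.4 229.5 149.2] 0.003100246876774742 (array([506.3, 229.9]), array([36. , 40.6]), 72.3)
scene spare 133 [ 568.1 -254.5   77. ] 0.0033153837522258804 (array([ 568.2, -254.6]), array([45. , 36.2]), 7.0)
scene stand 837 [526.9 225.9  42.5] 0.0026506611680637716 (array([515.9, 226.8]), array([110.2, 153.9]), 72.7)
scene crate 995 [ 537.1 -207.1   34.2] 0.00358106577207722 (array([ 528.8, -204.9]), array([178.8, 184.4]), 82.6)
scene mat 803 [600.6 100.2   0.9] 0.002460032051495101 (array([599.4, 100.2]), array([98.9, 96.9]), 75.7)
```

Emit:
{"fn": "move_arm", "kwargs": {"increments": "1 39 44 0 0 0 0.123;1 39 44 0 0 0 0.123;1 39 44 0 0 0 0.123;1 39 44 0 0 0 0.123;1 39 44 0 0 0 0.123;1 39 44 0 0 0 0.123;1 39 44 0 0 0 0.123;1 39 44 0 0 0 0.123"}}

```text
t: 1.1
eef_pos: [0.4979, -0.2956, 0.2311]
tool_rot: [-0.0, 0.806, 0.591, -0.0]
contact_force: [0.8, -1.5, 0.1]
gripper_width: 1.001
```

Emit:
{"fn": "move_arm", "kwargs": {"increments": "1 1 60 0 0 0 0;1 1 60 0 0 0 0;1 1 60 0 0 0 0;1 1 60 0 0 0 0;1 1 60 0 0 0 0;1 1 60 0 0 0 0;1 1 60 0 0 0 0;1 1 60 0 0 0 0"}}

```text
t: 2.1
eef_pos: [0.5048, 0.1844, 0.2311]
tool_rot: [0.0, 0.808, 0.59, -0.0]
contact_force: [1.3, -0.3, -0.5]
gripper_width: 1.001
```

```bash
python3 - <<'E'
from m import *
o=bot.get_obs();print(o['q'],o['eef_pos'],o['tool_rot'])
# empty cell floor
for n in("top","scene"):
    P,im,d=cloud("a",n)
    m=(np.hypot(P[...,0]-.492,P[...,1]+.159)<.065)&(P[...,2]<.016)
    hsv=cv2.cvtColor(im,cv2.COLOR_RGB2HSV); m&=hsv[...,1]>70
    k,l,s,c=cv2.connectedComponentsWithStats(m.astype(np.uint8)); i=1+np.argmax(s[1:,4]); Q=P[l==i]
    print(n,s[i],Q.mean(0),rect(Q[:,:2]))
E
```

```text
[ 0.02568401  0.30911778 -0.59452744  1.85290149  0.1993788   1.03911221
 -0.95818495] [0.50481459 0.18438845 0.23114581] [ 1.51307002e-04  8.07654291e-01  5.89656258e-01 -1.45042642e-04]
top [298 210  26  26 538] [ 0.49350435 -0.16216091  0.00661914] (array([ 493.7, -162. ]), array([78.9, 78.3]), 82.4)
scene [174 176  28  21 444] [ 0.47792248 -0.16141965  0.00682948] (array([ 479.6, -160.6]), array([73.8, 70.1]), 83.8)
```

Emit:
{"fn": "move_arm", "kwargs": {"increments": "1 1.5 46 0 0 0 0;1 0 0 -40 0 0 0;1 0 0 -40 0 0 0;1 0 0 -40 0 0 0;1 0 0 0 0 0 0;0 0 0 0 0 0 0;0 0 0 0 0 0 0;0 0 0 0 0 0 0", "newtons": 60}}

```text
t: 3.1
eef_pos: [0.5072, 0.2294, 0.1128]
tool_rot: [0.0, 0.808, 0.59, 0.001]
contact_force: [0.2, -0.6, 4.9]
gripper_width: 0.42
```

Emit:
{"fn": "move_arm", "kwargs": {"increments": "0 0 0 0 0 0 0;0 0 0 10 0 0 0;0 0 0 20 0 0 0;0 0 0 25 0 0 0;0 0 0 30 0 0 0;0 0 0 20 0 0 0;0 0 0 0 0 0 0;0 0 0 0 0 0 0"}}

```text
t: 4.1
eef_pos: [0.5062, 0.2283, 0.2159]
tool_rot: [0.0, 0.808, 0.59, -0.0]
contact_force: [0.6, -0.2, -2.4]
gripper_width: 0.418
```

```bash
python3 - <<'E'
from m import *
o=bot.get_obs();print(o['eef_pos'],o['contact_force'],o['gripper_width'])
g=grab("b")
z=lambda im,n,s:cv2.imwrite(n,cv2.resize(cv2.cvtColor(im,cv2.COLOR_RGB2BGR),None,fx=s,fy=s,interpolation=cv2.INTER_CUBIC))
z(g["scene"][0][110:225,270:370],"pics/b1.png",5);z(g["top"][0][170:250,150:240],"pics/b2.png",6)
E
```

```text
[0.50623087 0.22831067 0.21589568] [ 0.60127508 -0.21726183 -2.37716938] 0.41770229335845216
```

View pics/b1.png

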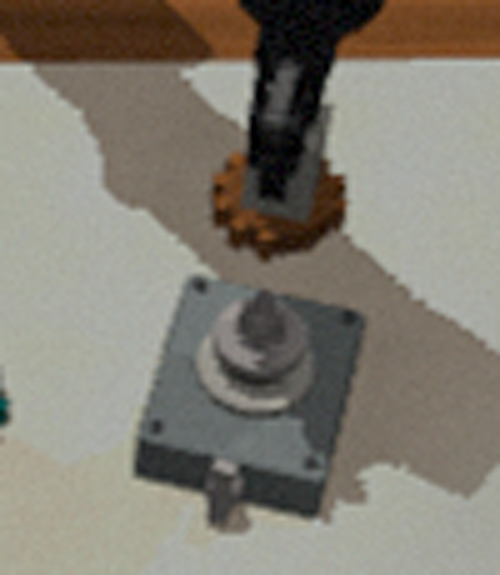

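Emit:
{"fn": "move_arm", "kwargs": {"increments": "0 -2 -30 0 0 0 0;0 -1 -50 0 0 0 0;0 -2 -55 0 0 0 0;0 -1 -60 0 0 0 0;0 -2 -60 0 0 0 0;0 -1 -60 0 0 0 0;0 -2 -50 0 0 0 0;0 -2 -24 0 0 0 0"}}

```text
t: 5.2
eef_pos: [0.4924, -0.1637, 0.2153]
tool_rot: [-0.0, 0.809, 0.588, -0.001]
contact_force: [0.5, 1.0, -2.5]
gripper_width: 0.418
```

Emit:
{"fn": "move_arm", "kwargs": {"increments": "0 0 0 -20 0 0 0;0 0 0 -30 0 0 0;0 0 0 -30 0 0 0;0 0 0 -25 0 0 0;0 0 0 0 0 0 0;0 0 0 0 0 0 0;0 0 0 0 0 0 0;0 0 0 0 0 0 0"}}

```text
t: 6.2
eef_pos: [0.4942, -0.1603, 0.1122]
tool_rot: [0.001, 0.808, 0.59, 0.0]
contact_force: [-0.4, -0.4, -1.3]
gripper_width: 0.414
```

```bash
python3 - <<'E'
from m import *
o=bot.get_obs();print(o['eef_pos'],o['contact_force'],o['gripper_width'])
g=grab("c")
z=lambda im,n,s:cv2.imwrite(n,cv2.resize(cv2.cvtColor(im,cv2.COLOR_RGB2BGR),None,fx=s,fy=s,interpolation=cv2.INTER_CUBIC))
z(g["scene"][0][120:240,120:230],"pics/c1.png",5);z(g["top"][0][170:260,280:370],"pics/c2.png",6)
E
```

```text
[ 0.49415194 -0.16031043  0.11217403] [-0.42989811 -0.37144435 -1.29170747] 0.4141488189595857
```

View pics/c1.png

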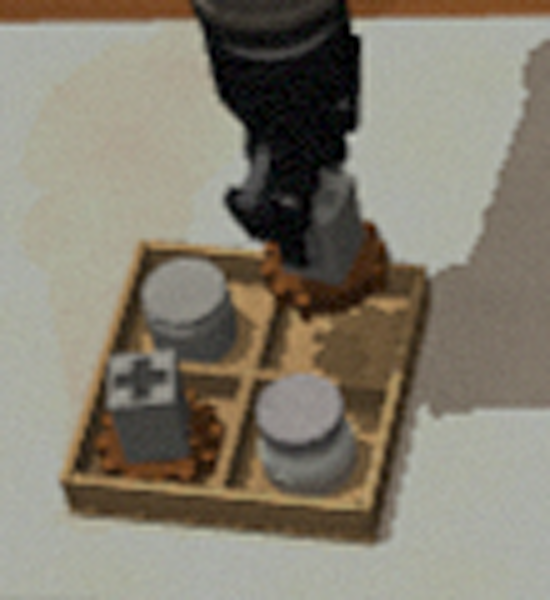

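View pics/c2.png

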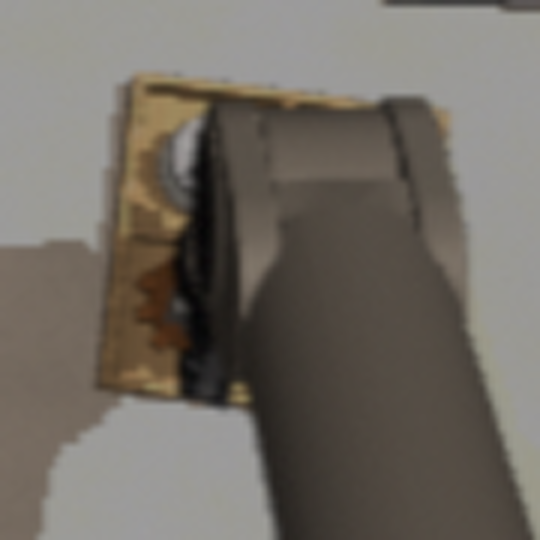

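```bash
python3 - <<'E'
from m import *
for tag,x,y,zc in(("b",.506,.229,.183),("c",.494,-.160,.079)):
    P,im,d=cloud(tag,"scene")
    hsv=cv2.cvtColor(im,cv2.COLOR_RGB2HSV)
    m=(np.hypot(P[...,0]-x,P[...,1]-y)<.06)&(P[...,2]>zc-.03)&(P[...,2]<zc+.05)&(hsv[...,0]<14)&(hsv[...,1]>120)
    Q=P[m]; print(tag,m.sum(),Q.mean(0),Q.min(0),Q.max(0))
    # top surface: brighter; use all, per y-bin max z
    for lo in np.arange(-.04,.04,.01):
        s=Q[(Q[:,1]-y>lo)&(Q[:,1]-y<lo+.01)]
        if len(s)>3: print(round(lo,3),len(s),np.round(np.percentile(s[:,2],[10,50,90])*1000,1), np.round(s[:,0].mean()*1000))
E
```

```text
b 144 [0.51899015 0.22621986 0.19747819] [0.48428612 0.19540526 0.18255239] [0.54134585 0.26214537 0.22347406]
-0.04 6 [195.7 198.3 199.1] 509.0
-0.03 37 [195.6 199.3 202. ] 510.0
-0.02 25 [190.  198.8 202.5] 525.0
-0.01 16 [186.  197.7 200.2] 531.0
0.0 14 [187.7 198.9 201. ] 532.0
0.01 13 [187.6 196.9 199. ] 528.0
0.02 22 [190.7 199.2 202.3] 512.0
0.03 11 [192.7 197.2 201.4] 511.0
c 123 [ 0.50843977 -0.15496943  0.09291184] [ 0.47278551 -0.19118518  0.07886402] [ 0.52773502 -0.12457469  0.10040276]
-0.03 18 [91.8 95.7 98.1] 503.0
-0.02 13 [86.7 94.3 97. ] 516.0
-0.01 21 [86.4 94.2 96. ] 521.0
0.0 9 [86.6 93.3 96.5] 522.0
0.01 13 [89.4 93.1 96.7] 515.0
0.02 37 [84.1 94.6 98.4] 499.0
0.03 9 [85.  94.  95.9] 498.0
```

Emit:
{"fn": "move_arm", "kwargs": {"increments": "0 0 0 -20 0 0 0;0 0 0 -25 0 0 0;0 0 0 -15 0 0 0;0 0 0 -6 0 0 0;0 0 0 0 0 0 0;0 0 0 -2 0 0 0;0 0 0 -2 0 0 0;0 0 0 0 0 0 0"}}

```text
t: 7.3
eef_pos: [0.4936, -0.1602, 0.0414]
tool_rot: [0.0, 0.808, 0.59, 0.0]
contact_force: [0.3, -0.3, -2.7]
gripper_width: 0.411
```

Emit:
{"fn": "move_arm", "kwargs": {"increments": "0 0 0 -1 0 0 0;0 0 0 -1 0 0 0;0 0 0 0 0 0 0;0 0 0 0 0 0 0;0 0 0 0 0 0 0;0 0 0 0 0 0 0;0 0 0 0 0 0 0;0 0 0 0 0 0 0"}}

```text
t: 8.3
eef_pos: [0.4938, -0.1602, 0.0407]
tool_rot: [0.0, 0.808, 0.59, -0.0]
contact_force: [-5.1, 0.9, 14.1]
gripper_width: 0.415
```

Emit:
{"fn": "move_arm", "kwargs": {"increments": "0.46 0 0 0 0 0 0;0.5 0 0 0 0 0 0;0.55 0 0 0 0 0 0;0.6 0 0 0 0 0 0;0.6 0 0 10 0 0 0;0.6 0 0 30 0 0 0;0.6 0 0 40 0 0 0;0.6 0 0 50 0 0 0"}}

```text
t: 9.3
eef_pos: [0.493, -0.1599, 0.1706]
tool_rot: [-0.001, 0.807, 0.59, -0.0]
contact_force: [0.1, -0.2, -0.3]
gripper_width: 0.602
```

```bash
python3 - <<'E'
from m import *
o=bot.get_obs();print(o['q'],o['eef_pos'],o['contact_force'],o['gripper_width'])
g=grab("d")
z=lambda im,n,s:cv2.imwrite(n,cv2.resize(cv2.cvtColor(im,cv2.COLOR_RGB2BGR),None,fx=s,fy=s,interpolation=cv2.INTER_CUBIC))
z(g["scene"][0][120:240,120:230],"pics/d1.png",5);z(g["top"][0][170:260,280:370],"pics/d2.png",6)
P,im,d=cloud("d","scene")
for nm,x,y in(("worn",.493,-.16),("spare",.5675,-.256)):
    m=(np.hypot(P[...,0]-x,P[...,1]-y)<.035)&(P[...,2]>.07)&(P[...,2]<.086);Q=P[m]
    print(nm,m.sum(),Q.mean(0),rect(Q[:,:2]))
E
```

```text
[ 0.55629724  0.32668295 -0.43465854  1.96358516  0.1744275   0.88863384
 -0.27762622] [ 0.49297431 -0.15991644  0.17059909] [ 0.14634494 -0.22490245 -0.285787  ] 0.6016058841393942
worn 122 [ 0.49486124 -0.15784685  0.07662375] (array([ 493.5, -156.7]), array([38.6, 41. ]), 75.1)
spare 134 [ 0.567986   -0.25491118  0.07665313] (array([ 567.2, -254.6]), array([43.2, 35.9]), 6.5)
```

View pics/d1.png

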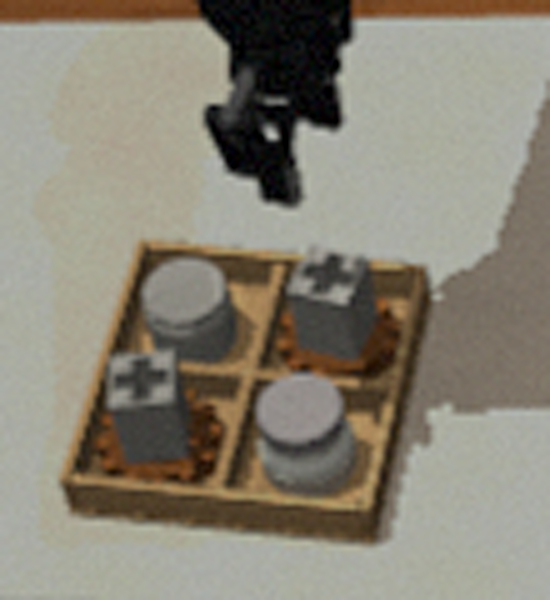

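Emit:
{"fn": "move_arm", "kwargs": {"increments": "0.65 20 -24 0 0 0 0.11;0.65 25 -32 0 0 0 0.11;0.65 20 -26 0 0 0 0.11;0.65 9.4 -14 0 0 0 0.1;0.65 0 0 -20 0 0 0;0.65 0 0 -30 0 0 0;0.65 0 0 0 0 0 0;0.65 0 0 0 0 0 0", "newtons": 90}}

```text
t: 10.4
eef_pos: [0.568, -0.2554, 0.1196]
tool_rot: [-0.0, 0.663, 0.749, 0.0]
contact_force: [0.2, 0.6, -0.0]
gripper_width: 0.648
```

Emit:
{"fn": "move_arm", "kwargs": {"increments": "0.65 -0.5 -0.5 -25 0 0 0;0.65 0 0 -30 0 0 0;0.65 0 0 -23 0 0 0;0.65 0 0 0 0 0 0;0.4 0 0 0 0 0 0;0.3 0 0 0 0 0 0;0 0 0 0 0 0 0;0 0 0 0 0 0 0"}}

```text
t: 11.4
eef_pos: [0.5686, -0.2569, 0.0431]
tool_rot: [0.001, 0.663, 0.749, 0.0]
contact_force: [-2.2, 1.1, 7.2]
gripper_width: 0.41
```

Gripped. Lift and look.

Emit:
{"fn": "move_arm", "kwargs": {"increments": "0 0 0 10 0 0 0;0 0 0 25 0 0 0;0 0 0 40 0 0 0;0 0 0 50 0 0 0;0 0 0 40 0 0 0;0 0 0 20 0 0 0;0 0 0 0 0 0 0;0 0 0 0 0 0 0"}}

```text
t: 12.4
eef_pos: [0.5663, -0.2564, 0.2243]
tool_rot: [-0.002, 0.663, 0.749, -0.001]
contact_force: [0.5, -0.2, -3.4]
gripper_width: 0.409
```

Emit:
{"fn": "move_arm", "kwargs": {"increments": "0 -3 30 0 0 0 0;0 -7 55 0 0 0 -0.1;0 -8 60 0 0 0 -0.11;0 -8 60 0 0 0 -0.11;0 -8 60 0 0 0 -0.108;0 -8 60 0 0 0 0;0 -8 60 0 0 0 0;0 -7 60 0 0 0 0"}}

```text
t: 13.4
eef_pos: [0.5091, 0.1896, 0.2245]
tool_rot: [-0.0, 0.807, 0.591, -0.001]
contact_force: [0.4, -0.2, -2.8]
gripper_width: 0.409
```

Emit:
{"fn": "move_arm", "kwargs": {"increments": "0 -2 25 0 0 0 0;0 -0.5 15 0 0 0 0;0 0 0 -20 0 0 0;0 0 0 -20 0 0 0;0 0 0 -10 0 0 0;0 0 0 0 0 0 0;0 0 0 0 0 0 0;0 0 0 0 0 0 0"}}

```text
t: 14.4
eef_pos: [0.5085, 0.2285, 0.1771]
tool_rot: [0.0, 0.807, 0.591, 0.001]
contact_force: [-0.3, -0.5, -2.0]
gripper_width: 0.413
```

```bash
python3 - <<'E'
from m import *
o=bot.get_obs();print(o['q'],o['eef_pos'],o['contact_force'],o['gripper_width'])
g=grab("e")
z=lambda im,n,s:cv2.imwrite(n,cv2.resize(cv2.cvtColor(im,cv2.COLOR_RGB2BGR),None,fx=s,fy=s,interpolation=cv2.INTER_CUBIC))
z(g["scene"][0][110:225,270:370],"pics/e1.png",5);z(g["top"][0][170:250,150:240],"pics/e2.png",6)
P,im,d=cloud("e","scene");hsv=cv2.cvtColor(im,cv2.COLOR_RGB2HSV)
m=(np.hypot(P[...,0]-.506,P[...,1]-.23)<.06)&(P[...,2]>.1)&(P[...,2]<.2)&(hsv[...,0]<14)&(hsv[...,1]>120)
Q=P[m];print(m.sum(),Q.min(0),Q.max(0),np.percentile(Q[:,2],[5,50,90]))
E
```

```text
[-0.0618501   0.40711695 -0.59413462  1.86323864  0.2759687   0.95214197
 -1.0868172 ] [0.50851078 0.22851611 0.17707003] [-0.33109066 -0.47934555 -1.99524787] 0.4133248186297216
154 [0.48009981 0.1931167  0.14447841] [0.54516801 0.26246203 0.19448115] [0.14708756 0.15774336 0.16110484]
```

View pics/e1.png

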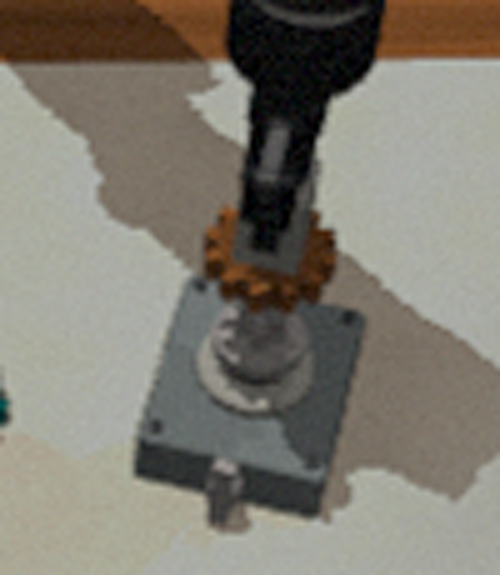

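Emit:
{"fn": "move_arm", "kwargs": {"increments": "0 -1.4 0.8 0 0 0 0;0 0 0 -10 0 0 0;0 0 0 -10 0 0 0;0 0 0 -5 0 0 0;0 0 0 -5 0 0 0;0 0 0 -3 0 0 0;0 0 0 -3 0 0 0;0 0 0 0 0 0 0"}}

```text
t: 15.5
eef_pos: [0.5065, 0.2291, 0.1402]
tool_rot: [0.0, 0.807, 0.591, -0.0]
contact_force: [-0.1, 0.6, -3.4]
gripper_width: 0.412
```

Emit:
{"fn": "move_arm", "kwargs": {"increments": "0 0 0 -2 0 0 0;0 0 0 -2 0 0 0;0 0 0 -2 0 0 0;0 0 0 -2 0 0 0;0 0 0 -2 0 0 0;0 0 0 -2 0 0 0;0 0 0 0 0 0 0;0 0 0 0 0 0 0"}}

```text
t: 16.5
eef_pos: [0.5066, 0.2295, 0.1283]
tool_rot: [-0.0, 0.807, 0.591, 0.0]
contact_force: [0.1, 1.0, -2.2]
gripper_width: 0.41
```

Emit:
{"fn": "move_arm", "kwargs": {"increments": "0 0 0 -3 0 0 0;0 0 0 -3 0 0 0;0 0 0 -3 0 0 0;0 0 0 -3 0 0 0;0 0 0 -2 0 0 0;0 0 0 -2 0 0 0;0 0 0 0 0 0 0;0 0 0 0 0 0 0", "newtons": 110}}

```text
t: 17.5
eef_pos: [0.5068, 0.2295, 0.113]
tool_rot: [0.0, 0.807, 0.591, 0.0]
contact_force: [-1.6, 0.5, 5.5]
gripper_width: 0.408
```

Emit:
{"fn": "move_arm", "kwargs": {"increments": "0 0 0 -2 0 0 0;0 0 0 -2 0 0 0;0 0 0 -2 0 0 0;0 0 0 -2 0 0 0;0 0 0 -2 0 0 0;0 0 0 -1 0 0 0;0 0 0 0 0 0 0;0 0 0 0 0 0 0"}}

```text
t: 18.5
eef_pos: [0.5068, 0.2296, 0.1031]
tool_rot: [0.0, 0.807, 0.591, 0.0]
contact_force: [-4.5, -1.5, 15.3]
gripper_width: 0.405
```

Emit:
{"fn": "move_arm", "kwargs": {"increments": "0 0 0 -1 0 0 0;0 0 0 0 0 0 0;0 0 0 -1 0 0 0;0 0 0 0 0 0 0;0 0 0 0 0 0 0;0 0 0 0 0 0 0;0 0 0 0 0 0 0;0 0 0 0 0 0 0"}}

```text
t: 19.5
eef_pos: [0.5068, 0.2297, 0.103]
tool_rot: [0.001, 0.807, 0.591, 0.0]
contact_force: [-10.0, -4.4, 32.6]
gripper_width: 0.402
```

```bash
python3 - <<'E'
from m import *
g=grab("f")
o=bot.get_obs();print(o['eef_pos'],o['contact_force'],o['gripper_width'])
z=lambda im,n,s:cv2.imwrite(n,cv2.resize(cv2.cvtColor(im,cv2.COLOR_RGB2BGR),None,fx=s,fy=s,interpolation=cv2.INTER_CUBIC))
z(g["scene"][0][120:235,270:370],"pics/f1.png",5);z(g["scene"][0][120:240,120:230],"pics/f2.png",5)
for t in("a","f"):
  P,im,d=cloud(t,"scene");hsv=cv2.cvtColor(im,cv2.COLOR_RGB2HSV)
  m=(np.hypot(P[...,0]-.506,P[...,1]-.23)<.045)&(P[...,2]>.06)&(P[...,2]<.12)&(hsv[...,0]<14)&(hsv[...,1]>120)
  Q=P[m];print(t,m.sum(),Q.min(0),Q.max(0),np.percentile(Q[:,2],[5,50,70,90]))
  for lo in np.arange(-.04,.04,.01):
    s=Q[(Q[:,1]-.23>lo)&(Q[:,1]-.23<lo+.01)]
    if len(s)>3: print(round(lo,3),len(s),np.round(np.percentile(s[:,2],[10,50,90])*1000,1))
for nm,x,y in(("worn",.493,-.16),):
    m=(np.hypot(P[...,0]-x,P[...,1]-y)<.035)&(P[...,2]>.07)&(P[...,2]<.086);Q=P[m]
    print(nm,m.sum(),Q.mean(0),rect(Q[:,:2]))
E
```

```text
[0.5068238  0.22974129 0.1029721 ] [-10.78547189  -4.19054772  32.75734182] 0.40862353648663746
a 138 [0.47845769 0.19641242 0.08272354] [0.54238033 0.26316679 0.11545589] [0.08589938 0.09550561 0.09681424 0.09853319]
-0.04 6 [88.  91.1 94.4]
-0.03 38 [89.1 96.4 99.3]
-0.02 18 [89.4 95.7 98. ]
-0.01 16 [89.3 94.2 96.5]
0.0 14 [85.3 92.7 97.5]
0.01 12 [84.7 94.9 99.3]
0.02 27 [90.9 95.5 98.1]
0.03 7 [95.  96.4 97.3]
f 141 [0.4768873  0.19686061 0.06857165] [0.54157531 0.26450931 0.10663984] [0.07396357 0.08331801 0.08503061 0.08680323]
-0.04 5 [73.7 79.2 86. ]
-0.03 41 [77.9 83.4 87.2]
-0.02 20 [77.9 83.9 87.3]
-0.01 15 [81.8 84.7 86.9]
0.0 14 [77.  81.1 85.9]
0.01 17 [75.1 82.2 86.6]
0.02 22 [77.4 83.4 86.2]
0.03 7 [74.2 80.7 84.4]
worn 121 [ 0.49495377 -0.15699042  0.07676996] (array([ 494.1, -157.1]), array([39. , 40.1]), 70.3)
```

View pics/f1.png

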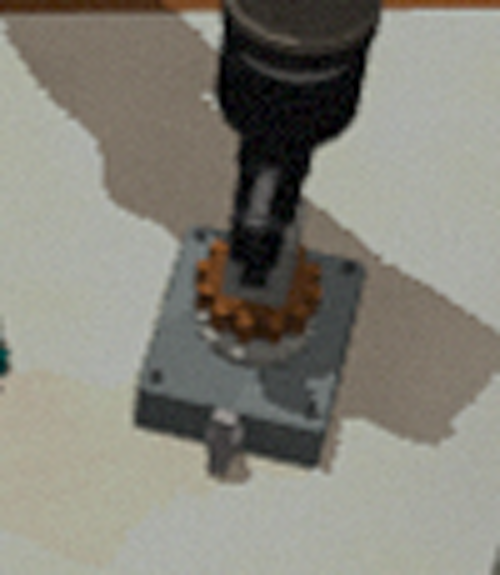

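View pics/f2.png

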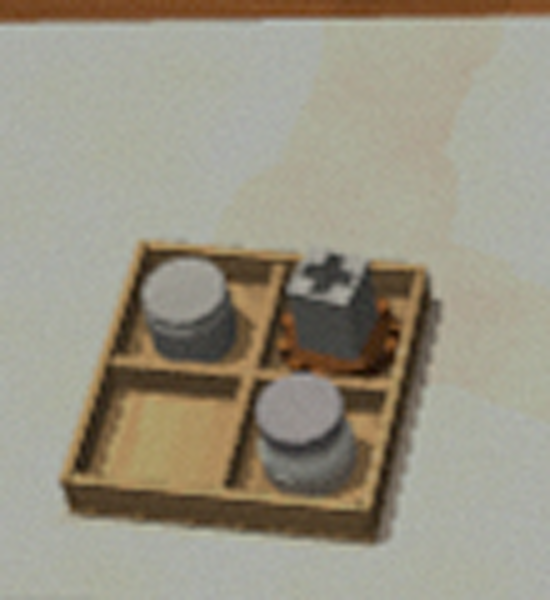

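```bash
python3 - <<'E'
from station import bot
print(bot.hand_in()); print(bot.get_obs()['contact_force'])
E
```

```text
the job is handed in; nothing more can be done
None
the job is handed in; nothing more can be done
```

The gears are swapped. I handed the job in at about 19.6 s with the gripper still holding the spare gear pressed home; the system gave no verdict.

- **Worn gear:** I lifted it off the spindle and released it in the empty crate cell. It stands upright about 3–4 mm from my estimate of the cell centre, with its hub top at 77 mm, level with the spare gear's hub when that stood in its own cell.
- **Spare gear:** I turned it to the stand's yaw and the splines meshed on the first descent. The gear's teeth now sit 12.2 mm lower than the worn gear's did at the start, against the 12 mm expected for fully home. In the last presses the gripper height stopped at 103 mm while the upward force rose from 15 to 33 N, so the gear is against the shoulder.
- **Other things:** In the last pictures the jar, tin, crate and stand look unmoved. I did not re-measure the objects elsewhere on the bench.

No check failed. Two things stood out:

- **Side force:** About 11 N of side force remained while pressing. Tooth heights across the spare gear showed no clear tilt.
- **Cell centre estimate:** The estimates from the crate rim and from the cell floor in the top view differed by 2–3 mm, so I used a point between them.

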